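# Start the mould press from its control desk

### The job

Start the mould press from its control desk with pressing fingers only: press the raised end of the V-shaped rocker all the way down, then push the long bar key fully down so that it stays down, then press the small flat-topped round button fully in and let it spring back. Do not press the wider domed mushroom button, which stops the press. Leave the tumbler, the bowl and the wooden mould standing where they are.

Things in the scene. Friction and masses are not known exactly. Their poses are not given: they have to be found in the camera images.
- desk: Low grey steel case, 250 x 250 x 50 mm, fixed to the bench. Origin at the centre of its underside, on the bench top; z up, x and y along its sides. On its top stand four square dark steel units, each 96 x 96 mm and 12 mm thick (their faces 62 mm above the bench), in a 2 x 2 field with centres 55 mm from the desk's centre along both x and y. Each unit carries one control; which unit is at which place varies. All units are turned exactly as the desk is.
- rocker_pivot (a point): Point on the rocker's hinge axis, at the middle of its unit, 74 mm above the bench; it does not move. The hinge axis runs along the desk's y, and the raised end lies towards the desk's +x. The rocker is a white shallow V-shaped paddle, 72 mm long along the desk's x, 40 mm wide and 10 mm thick (two halves, each rising outward by 0.20 rad), with low grey cheeks at its sides (8 mm above the unit's face).
- rocker_raised (a point): Point on the upper face of the rocker's raised half, 26 mm along that half from the pivot. It moves with the rocker: off, it lies 21 mm towards the desk's +x from the pivot and 16 mm above it; fully pressed, 26 mm towards +x and 3 mm above the pivot, that half then being almost level.
- rocker (a joint): Rocker angle in rad: 0 off (the desk's +x end raised), 0.56 on (that end fully down, at its stop). It starts between 0 and 0.08. It has no spring: it stays where it is left and turns against a steady friction of 0.09 N m (about 4 to 7 N at the raised end).
- key_top (a point): Centre of the upper face of the long bar key: a white bar 28 mm (desk's x) by 74 mm (desk's y), its top 84 mm above the bench when up. Moves with the key.
- key (a joint): How far the bar key is pressed, in m: 0 up, 0.010 fully down (at its stop, its top then 74 mm above the bench). It starts between 0 and 0.0015. It has no spring: it moves against a steady friction of 5 N and stays where it is left.
- start_top (a point): Centre of the flat top of the small round button: a white cylinder 30 mm across, its top 82 mm above the bench when out, in a grey collar 42 mm across and 3 mm high. Moves with the button.
- start (a joint): How far the round button is pressed, in m: 0 out, 0.008 fully in (at its stop, top then 74 mm above the bench). Spring return; about 2 N to begin, 6 N fully in.
- stop_top (a point): Top centre of the mushroom button that must not be pressed: a white dome 46 mm across on a thinner steel stem, its top 89 mm above the bench.
- stop (a joint): How far the mushroom button is pressed, in m: 0 out, 0.006 fully in. Spring return; about 2.5 N to begin.
- tumbler: Steel tumbler, 72 mm across the rim, 110 mm tall, standing loose on the bench on the desk's +y side. Origin at the centre of its underside. Not part of the work.
- bowl: Terracotta bowl, 110 mm across, 45 mm tall, standing loose on the bench on the desk's -y side. Origin at the centre of its underside. Not part of the work.
- mould: Wooden mould half with ribs on top, 60 x 200 x 34 mm, lying loose on the bench on the desk's +x side. Origin at the centre of its underside, long along its y. Not part of the work.
Mind the look-alikes: they are no part of the job. There is more than one size of the bowl; the job needs the middle-sized.

How it is judged (in metres and radians):
On the way, in this order (a step that is already met when the one before it is completed fails the run):
1. the rocker's raised end is pressed all the way down (over 0.50 rad of 0.56) (value of joint rocker above 0.5 rad), for 0.1 s.
2. the bar key is pushed fully down (over 8 mm of 10) (value of joint key above 0.008 m), for 0.1 s.
3. the round button is pressed fully in (over 6 mm of 8) (value of joint start above 0.006 m), for 0.05 s.
At the end, for the whole second after the job is handed in: The rocker is on (over 0.50 rad), the bar key is down (over 8 mm), the round button has come back out (less than 2 mm in), the mushroom is out, and the tumbler, bowl and mould stand upright within 20 mm of where they began (value of joint rocker above 0.5 rad and value of joint key above 0.008 m and value of joint each of start, stop below 0.002 m and distance of each of tumbler, bowl, mould from where it was at the start of the episode below 0.02 m and angle between each of tumbler, bowl, mould's own z axis and vertical below 0.2 rad); the robot touches nothing.
It fails at once if the bar key is pressed (over 4 mm) while the rocker is not on (value of joint key above 0.004 m and value of joint rocker below 0.48 rad).
It fails at once if the round button is pressed (over 3 mm) while the rocker is not on or the bar key is not down (value of joint start above 0.003 m and (value of joint rocker below 0.48 rad or value of joint key below 0.0075 m)).
It fails at once if the mushroom button is pressed (over 2 mm) (value of joint stop above 0.002 m).
It fails at once if the tumbler, the bowl or the mould is lifted, carried, pushed away (over 20 mm) or tipped (distance of any of tumbler, bowl, mould from where it was at the start of the episode above 0.02 m or height (world z) of any of tumbler, bowl, mould above 0.015 m or angle between any of tumbler, bowl, mould's own z axis and vertical above 0.35 rad).
It also fails if it takes over 48 s, if anything falls off the work surface, if the arm or the gripper's body presses on something with over 40 N, if the wrist force passes 120 N, or if a joint passes its speed limit or range.

### The arm

A 6-joint arm with a two-finger parallel gripper is mounted at the origin on the work surface. World frame = base frame: x ahead of the robot, y to its left, z up, the work surface at z = 0. Lengths are in m, angles in degrees, forces in N, time in s.
With the tool pointing down it reaches from about 0.3 to 0.75 m from the base axis. Payload 8.5 kg.
Tool frame: the origin (TCP) lies between the finger pads; the fingertips stand 19 mm ahead of it and the grasp point (between the pads) is the TCP; z points along the fingers, y is the line along which they close (so a half turn about z gives the same grasp; the last joint's range is limited). The gripper opens to 85 mm and grips with 20 to 120 N. Pads are 22 mm wide; open, the fingers measure 114 mm over their backs; the gripper's body (76 mm by 85 mm) begins 54 mm behind the grasp point. The pads swing forward as they close: fully open they stand 13 mm farther back than shut.
Start: joints at [55.101, 21.807, 74.336, -0, 83.858, -12.336], TCP at [0.211, 0.508, 0.25] pointing down, gripper open.
Joint ranges: [-178.18, 178.18], [-50.72, 133.34], [12.68, 142.11], [-81.47, 261.47], [9.98, 163.14], [-165.26, 165.26]. Speed limits (degrees/s): [136.94, 136.94, 180, 180, 180, 180].

### API

Orientations are given as a 3x3 rotation matrix whose columns are the frame's x, y, z axes.
In Python, from rig import env, optics gives the robot as it stands.
- The arm moves only by the tool arm_command, never from a script. Its argument "commands" is one flat list of numbers, 7 for each row, row after row: the closure, from -1 (fully open) to 1 (shut), so that 0 is half open, then the shift along the tool's x, y, z as a fraction of full scale, then the turn, a rotation vector about the tool's x, y, z as a fraction of full scale. A call has 1 to 12 rows; each row is the pose to reach, as a shift and turn from the pose commanded when the call began, along the tool's axes at that moment; what a row does not reach only later rows make up. Full scale, the value 1, is 500 mm for a shift and 120 degrees for a turn. A row lasts 1/12 s, in which the tool goes at most 41.7 mm and 7.16 degrees, less where a joint would pass 70% of its speed; a pose out of reach is approached as far as the arm can. A call with a number of a shift or a turn outside -1 to 1 is refused whole. A call with a gripper value outside its range is refused whole. The fingers move at their own pace and stop on an object; "newtons" is the grip in N (left out, the last holds). Time passes only in rows, so rows that repeat a pose let the fingers close. It gives the time, the measured TCP pose, the force, the opening and the grip force at its end, in the units of the state.
- env.observe(): the state, without advancing time (a new reading comes with each control period).
- optics.get_image(name): name is "side" or "top"; returns a dict with "image" (420x560x3 uint8, red, green, blue), "intrinsics" (3x3 intrinsics, pixels), "origin" and "orientation" of the camera in the world. Camera axes: x right, y down, z forward; pixel columns grow to the right and rows downward; lengths in m; the calibration is good to about 2 mm. A picture is of the moment at which its call begins. There is no depth.
- env.close_job(): hands the job in; it is judged then, once.
The state is a dict: "time_s": time; "q": joint angles; "qvel": joint speeds; "joint_efforts": joint torques, N m; "position": TCP position; "tool_rot": TCP orientation; "ft_force": force on the tool from outside, world axes, zero at the start; "wrist_torque": the same for the moment, N m; "grip_width": finger opening in m; "gripper_force": force on a finger pad.
Only numpy, scipy, OpenCV 4.12 (cv2) and the standard library are available. Lean on these libraries where they do the work, as an engineer would, in place of code of your own. Each camera call takes 0.05 s, during which the arm holds its last target. There are 200 camera calls.

## Working session

There is one attempt and no reset: what is moved stays moved. The work goes in short steps, Python scripts to look and compute and a tool call to move; the robot and the scene stay as the last step left them, time stands still between calls to the robot, and variables do not carry over. Pictures are saved under pics/ and viewed, at most 10 in all, crops included, and the job is handed in when it is done.

Besides the shell and the picture viewer there is one more tool, called after "Request:" as name(argument=value, ...) on one line, values as JSON. arm_command: Moves the arm, as the interface text tells. Shift numbers are shares of 500 mm and turn numbers shares of 120 degrees, none past 1 either way. Its arguments: {"type":"object","properties":{"commands":{"type":"array","items":{"type":"number"}},"newtons":{"type":"number"}},"required":["commands"]}

```bash
mkdir -p pics; python3 - <<'E'
from rig import env, optics
import cv2
for n in("side","top"):
    d=optics.get_image(n); cv2.imwrite(f"pics/{n}0.png",d["image"][:,:,::-1]); print(n,d["intrinsics"],d["origin"],d["orientation"])
s=env.observe(); print(s)
E
```

```text
side [[392.21352106   0.         283.29611858]
 [  0.         392.21352106 203.11991035]
 [  0.           0.           1.        ]] [ 0.81719399 -0.88716284  0.67169795] [[ 0.97875486  0.1144257  -0.17013433]
 [ 0.20501388 -0.53455536  0.81989016]
 [ 0.00287029 -0.83735138 -0.54665751]]
top [[499.4730755    0.         274.53336297]
 [  0.         499.4730755  207.82658134]
 [  0.           0.           1.        ]] [ 0.39311065 -0.01286019  1.37289744] [[-0.01569753 -0.98327984  0.18142313]
 [-0.9998493   0.01678195  0.00444371]
 [-0.00741405 -0.18132603 -0.98339509]]
{'time_s': 0.1, 'q': array([ 5.51008948e+01,  2.18366809e+01,  7.43800022e+01, -3.15799856e-04,
        8.38578439e+01, -1.23365805e+01]), 'qvel': array([-0.03720332, -0.08122503, -0.13976435, -0.04716592, -0.01955594,
       -0.00198022]), 'joint_efforts': array([ 4.19221848e-03, -4.49219441e+01, -2.31657976e+01, -1.07460269e-04,
        3.65089378e-03, -1.23422475e-05]), 'position': array([0.21089854, 0.50769555, 0.24978012]), 'tool_rot': array([[-9.23461502e-01,  3.83690380e-01, -7.39702237e-04],
       [ 3.83690997e-01,  9.23460922e-01, -1.06995196e-03],
       [ 2.72555835e-04, -1.27187653e-03, -9.99999154e-01]]), 'ft_force': array([ 0.22824852,  0.46225163, -0.13692439]), 'wrist_torque': array([-0.02370818,  0.03462917,  0.02114858]), 'gripper_force': 0.0, 'grip_width': 0.08515904376909768}
```

View pics/top0.png

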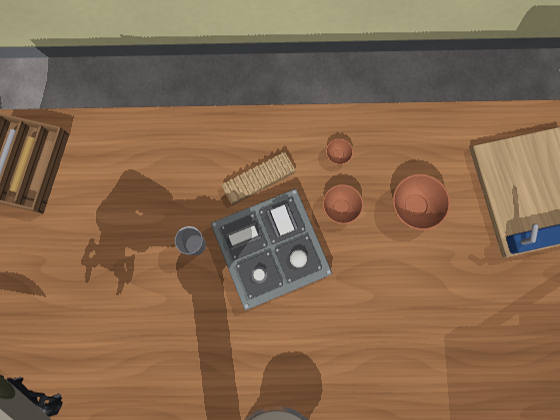

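View pics/side0.png

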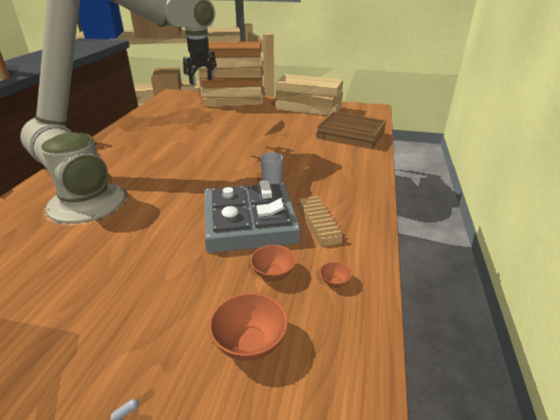

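The top view shows the key at (243,235), rocker at (282,219), start button at (259,275) and mushroom at (298,258). Desk +x points up and slightly left, towards the mould.

```bash
cat > h.py <<'E'
import numpy as np, cv2
from rig import env, optics
def ray(d,uv,z):
    K,R,o=map(np.array,(d["intrinsics"],d["orientation"],d["origin"]))
    v=R@np.linalg.inv(K)@np.array([uv[0],uv[1],1.]); return o+v*(z-o[2])/v[2]
def blobs(d,x0,y0,x1,y1,vmin=150,smax=40,amin=40):
    h=cv2.cvtColor(d["image"],cv2.COLOR_RGB2HSV); m=((h[...,2]>vmin)&(h[...,1]<smax)).astype(np.uint8)
    k=np.zeros_like(m);k[y0:y1,x0:x1]=m[y0:y1,x0:x1]
    n,l,s,c=cv2.connectedComponentsWithStats(k)
    return [(s[i][:5].tolist(),c[i].round(1).tolist(),cv2.minAreaRect(np.argwhere(l==i)[:,::-1].astype(np.float32))) for i in range(1,n) if s[i][4]>=amin]
E
python3 - <<'E'
from h import *
d=optics.get_image("top")
for b in blobs(d,205,190,330,310): print(b)
cv2.imwrite("pics/topc.png",cv2.resize(d["image"][180:315,170:350,::-1],None,fx=4.4,fy=4.4,interpolation=cv2.INTER_CUBIC))
d=optics.get_image("side")
for b in blobs(d,205,180,300,230,amin=20): print(b)
cv2.imwrite("pics/sidec.png",cv2.resize(d["image"][140:250,190:350,::-1],None,fx=5,fy=5,interpolation=cv2.INTER_CUBIC))
E
```

```text
([271, 205, 23, 30, 409], [282.0, 219.9], ((282.0517272949219, 219.87930297851562), (26.925823211669922, 15.041322708129883), 68.19859313964844))
([229, 226, 29, 19, 263], [243.3, 235.0], ((243.00001525878906, 235.00003051757812), (10.770329475402832, 27.482912063598633), 68.19859313964844))
([290, 251, 17, 17, 219], [298.0, 258.7], ((298.2500305175781, 258.7500305175781), (15.55634880065918, 16.26345443725586), 45.0))
([253, 269, 12, 12, 111], [258.7, 274.5], ((258.5, 274.5), (11.0, 11.0), 90.0))
([260, 181, 12, 17, 154], [265.4, 189.1], ((265.6463623046875, 188.81707763671875), (16.56473159790039, 9.938838005065918), 83.6598129272461))
([223, 187, 10, 10, 87], [227.3, 191.4], ((227.5, 191.5), (9.0, 9.0), 90.0))
([256, 198, 28, 18, 289], [269.6, 207.5], ((269.48687744140625, 207.45870971679688), (12.258089065551758, 26.55197525024414), 72.34988403320312))
([221, 206, 17, 11, 143], [229.1, 211.1], ((229.0, 211.0), (16.0, 10.0), -0.0))
```

View pics/topc.png

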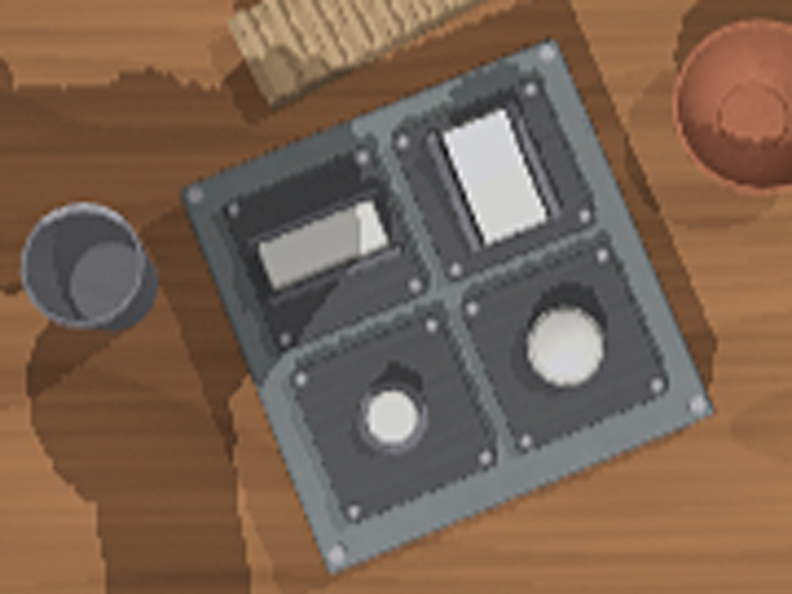

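View pics/sidec.png

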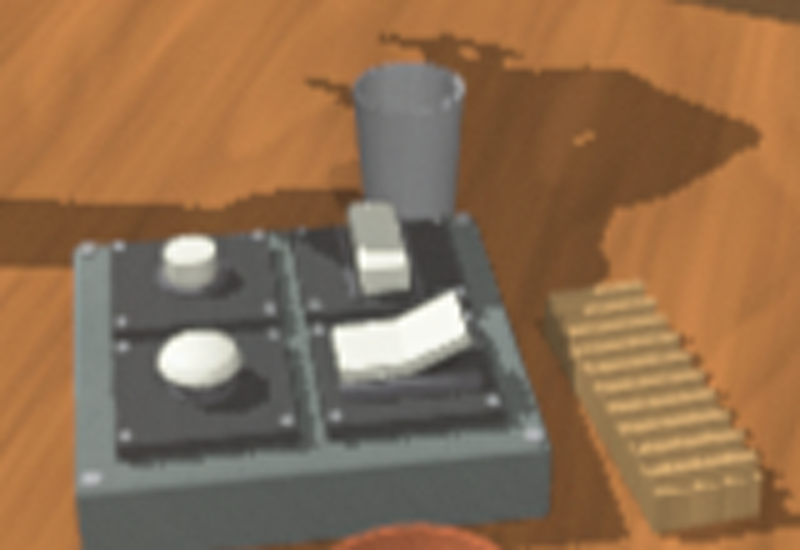

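Both crops confirm the layout. Desk corner bolts are at crop pixels (195,194), (547,51), (699,405) and (336,554), and the rocker is raised on the +x side, towards the mould.

```bash
python3 - <<'E'
from h import *
d=optics.get_image("top")
f=lambda p:((p[0]+.5)/4.4-.5+170,(p[1]+.5)/4.4-.5+180)
C=[ray(d,f(p),.052) for p in [(195,194),(547,51),(699,405),(336,554)]] # +x+y,+x-y,-x-y,-x+y
c=np.mean(C,0); ex=(C[0]+C[1]-C[2]-C[3])[:2]; yaw=np.degrees(np.arctan2(ex[1],ex[0])); print("corners",c,yaw,[np.linalg.norm(C[i]-C[i-1]).round(4) for i in range(4)])
P=np.array([ray(d,(243.2,235),.084),ray(d,(258.5,274.3),.082),ray(d,(298,258.7),.082)])[:,:2]
print(P, ray(d,(282,219.9),.08))
a=np.radians(yaw);R=np.array([[np.cos(a),-np.sin(a)],[np.sin(a),np.cos(a)]])
for n,l in dict(key=(.055,.055),start=(-.055,.055),stop=(-.055,-.055),rocker=(.055,-.055),rr=(.077,-.055)).items(): print(n,c[:2]+R@l)
s=optics.get_image("side")
for n,p in dict(start=((227.3,189.5),.082),key=((190+378/5,140+227/5),.084)).items(): print("side",n,ray(s,*p))
print("tumbler",ray(d,(189,240),.11),"bowl",ray(d,(343,203),.045))
E
```

```text
corners [0.53052944 0.00533666 0.052     ] 21.440165981301995 [np.float64(0.2322), np.float64(0.2322), np.float64(0.2339), np.float64(0.2328)]
[[ 0.56047261  0.0755249 ]
 [ 0.45855352  0.03682943]
 [ 0.49684289 -0.06544177]] [ 0.59913413 -0.02607515  0.08      ]
key [0.56161932 0.07663476]
start [0.45923134 0.03642653]
stop [ 0.49943957 -0.06596145]
rocker [ 0.60182755 -0.02575321]
rr [ 0.62230515 -0.01771157]
side start [0.45990255 0.03404037 0.082     ]
side key [0.56377614 0.07678075 0.084     ]
tumbler [0.54658601 0.21174331 0.11      ] bowl [ 0.64820555 -0.19228384  0.045     ]
```

Request:
arm_command(commands=[1, -0.584, -0.326, 0, 0, 0, -0.367, 1, -0.584, -0.326, 0, 0, 0, -0.367, 1, -0.584, -0.326, 0, 0, 0, -0.367, 1, -0.584, -0.326, 0, 0, 0, -0.367, 1, -0.584, -0.326, 0, 0, 0, -0.367, 1, -0.584, -0.326, 0, 0, 0, -0.367, 1, -0.584, -0.326, 0, 0, 0, -0.367, 1, -0.584, -0.326, 0, 0, 0, -0.367, 1, -0.584, -0.326, 0, 0, 0, -0.367, 1, -0.584, -0.326, 0, 0, 0, -0.367, 1, -0.584, -0.326, 0, 0, 0, -0.367, 1, -0.584, -0.326, 0, 0, 0, -0.367])

```text
time_s: 1.3
position: [0.4178, 0.2456, 0.2503]
tool_rot: [[-0.931, -0.366, -0.0], [-0.366, 0.931, 0.0], [0.0, 0.0, -1.0]]
ft_force: [-0.2, -0.8, 0.5]
grip_width: -0.0002
gripper_force: 0.0
```

```bash
cat >> h.py <<'E'
def to(p):
    s=env.observe(); R=np.array(s["tool_rot"]); print(s["time_s"],s["position"].round(4),s["grip_width"],s["ft_force"].round(2),"yaw",np.degrees(np.arctan2(R[1,0],R[0,0])).round(2))
    print("frac",(R.T@(np.array(p)-s["position"])/.5).round(4))
E
python3 -c "
from h import *
to([.6255,-.0165,.16])"
```

```text
1.3 [0.4178 0.2456 0.2503] -0.0001619062808912592 [-0.23 -0.78  0.51] yaw -158.54
frac [-0.1949 -0.6399  0.1802]
```

Request:
arm_command(commands=[1, -0.195, -0.64, 0, 0, 0, 0, 1, -0.195, -0.64, 0, 0, 0, 0, 1, -0.195, -0.64, 0, 0, 0, 0, 1, -0.195, -0.64, 0, 0, 0, 0, 1, -0.195, -0.64, 0, 0, 0, 0, 1, -0.195, -0.64, 0, 0, 0, 0, 1, -0.195, -0.64, 0, 0, 0, 0, 1, -0.195, -0.64, 0, 0, 0, 0, 1, -0.195, -0.64, 0.18, 0, 0, 0, 1, -0.195, -0.64, 0.18, 0, 0, 0, 1, -0.195, -0.64, 0.18, 0, 0, 0, 1, -0.195, -0.64, 0.18, 0, 0, 0])

```text
time_s: 2.3
position: [0.6249, -0.0151, 0.1583]
tool_rot: [[-0.93, -0.368, -0.006], [-0.368, 0.93, 0.001], [0.005, 0.003, -1.0]]
ft_force: [-0.4, 0.2, -0.1]
grip_width: 0.0001
gripper_force: 0.0
```

```bash
python3 -c "
from h import *
to([.6255,-.0165,.096])
d=optics.get_image('side');cv2.imwrite('pics/s1.png',cv2.resize(d['image'][120:250,190:350,::-1],None,fx=4.5,fy=4.5))"
```

```text
2.3 [ 0.6249 -0.0151  0.1583] 7.268256859326746e-05 [-0.35  0.16 -0.05] yaw -158.42
frac [-0.0007 -0.0036  0.1245]
```

View pics/s1.png

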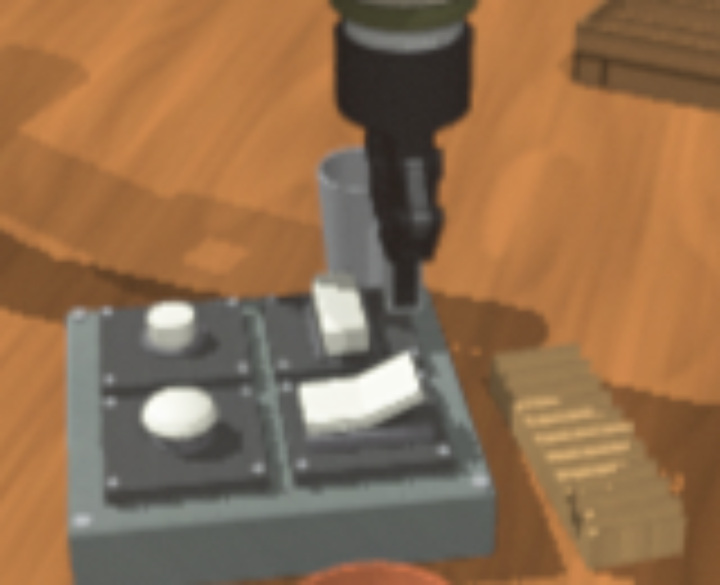

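The fingertips are at crop (404,305), above the raised end of the rocker, so I'm pressing down.

Request:
arm_command(commands=[1, 0, -0.002, 0.05, 0, 0, 0, 1, 0, -0.002, 0.08, 0, 0, 0, 1, 0, -0.002, 0.09, 0, 0, 0, 1, 0, -0.002, 0.096, 0, 0, 0, 1, 0, -0.002, 0.102, 0, 0, 0, 1, 0, -0.002, 0.108, 0, 0, 0, 1, 0, -0.002, 0.114, 0, 0, 0, 1, 0, -0.002, 0.12, 0, 0, 0, 1, 0, -0.002, 0.124, 0, 0, 0, 1, 0, -0.002, 0.126, 0, 0, 0, 1, 0, -0.002, 0.128, 0, 0, 0, 1, 0, -0.002, 0.128, 0, 0, 0])

```text
time_s: 3.35
position: [0.6271, -0.0177, 0.097]
tool_rot: [[-0.931, -0.366, 0.002], [-0.366, 0.931, -0.0], [-0.002, -0.001, -1.0]]
ft_force: [4.0, 1.8, 4.2]
grip_width: 0.0001
gripper_force: 2.3
```

Request:
arm_command(commands=[1, 0, 0, 0.002, 0, 0, 0, 1, 0, 0, 0.002, 0, 0, 0, 1, 0, 0, 0.004, 0, 0, 0, 1, 0, 0, 0.004, 0, 0, 0])

```text
time_s: 3.68
position: [0.6273, -0.0177, 0.0962]
tool_rot: [[-0.931, -0.366, 0.003], [-0.366, 0.931, -0.0], [-0.003, -0.002, -1.0]]
ft_force: [1.8, 3.0, 12.4]
grip_width: -0.0001
gripper_force: 6.3
```

Request:
arm_command(commands=[1, 0, 0, 0.002, 0, 0, 0, 1, 0, 0, 0.002, 0, 0, 0, 1, 0, 0, 0.002, 0, 0, 0])

```text
time_s: 3.93
position: [0.6273, -0.0177, 0.0961]
tool_rot: [[-0.931, -0.366, 0.004], [-0.366, 0.931, -0.001], [-0.004, -0.002, -1.0]]
ft_force: [-0.8, 1.9, 19.1]
grip_width: -0.0
gripper_force: 9.4
```

The rocker is at its stop: the tip is at 77 mm and the force is rising. Next is the key.

Request:
arm_command(commands=[1, 0, 0, -0.05, 0, 0, 0, 1, 0, 0, -0.11, 0, 0, 0, 1, 0.01, 0.05, -0.11, 0, 0, 0, 1, 0.03, 0.12, -0.11, 0, 0, 0, 1, 0.05, 0.19, -0.11, 0, 0, 0, 1, 0.05, 0.22, -0.11, 0, 0, 0, 1, 0.05, 0.22, -0.11, 0, 0, 0, 1, 0.05, 0.22, -0.11, 0, 0, 0])

```text
time_s: 4.6
position: [0.5627, 0.0757, 0.1483]
tool_rot: [[-0.93, -0.367, -0.001], [-0.367, 0.93, -0.001], [0.001, -0.0, -1.0]]
ft_force: [-0.8, -0.1, -0.5]
grip_width: 0.0001
gripper_force: 0.0
```

```bash
python3 -c "
from h import *
to([.562,.0765,.094])
d=optics.get_image('side');cv2.imwrite('pics/s2.png',cv2.resize(d['image'][120:250,190:350,::-1],None,fx=4.5,fy=4.5))"
```

```text
4.6 [0.5627 0.0757 0.1483] 8.089584281218532e-05 [-0.78 -0.12 -0.46] yaw -158.45
frac [0.0006 0.002  0.1085]
```

View pics/s2.png

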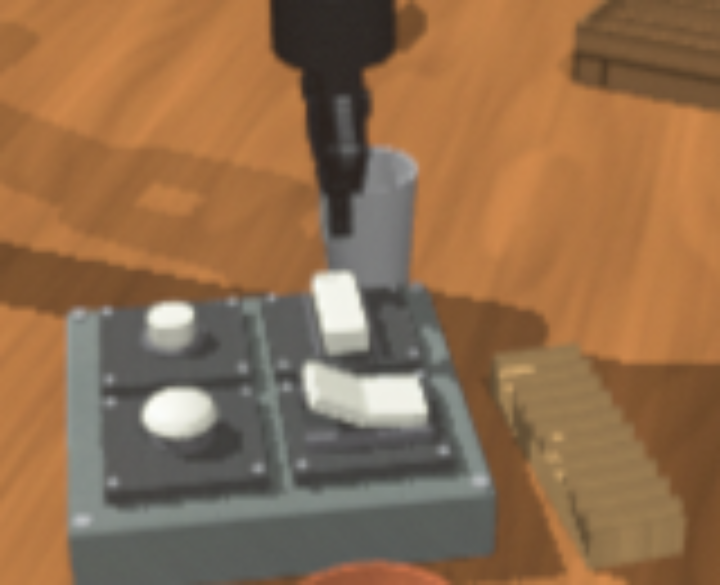

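The rocker's +x half at crop (395,400) is now level and its other end is raised. The tips are over the key at crop (340,235), so I'm pressing the key.

Request:
arm_command(commands=[1, 0, 0, 0.05, 0, 0, 0, 1, 0, 0, 0.08, 0, 0, 0, 1, 0, 0, 0.09, 0, 0, 0, 1, 0, 0, 0.096, 0, 0, 0, 1, 0, 0, 0.1, 0, 0, 0, 1, 0, 0, 0.104, 0, 0, 0, 1, 0, 0, 0.108, 0, 0, 0, 1, 0, 0, 0.11, 0, 0, 0, 1, 0, 0, 0.112, 0, 0, 0, 1, 0, 0, 0.114, 0, 0, 0, 1, 0, 0, 0.114, 0, 0, 0])

```text
time_s: 5.57
position: [0.5636, 0.0752, 0.0929]
tool_rot: [[-0.931, -0.366, 0.003], [-0.366, 0.931, -0.001], [-0.002, -0.002, -1.0]]
ft_force: [-3.5, -4.7, 13.2]
grip_width: -0.0003
gripper_force: 6.8
```

Request:
arm_command(commands=[1, 0, 0, 0.002, 0, 0, 0, 1, 0, 0, 0.004, 0, 0, 0, 1, 0, 0, 0.004, 0, 0, 0])

```text
time_s: 5.82
position: [0.5636, 0.0752, 0.0926]
tool_rot: [[-0.93, -0.366, 0.004], [-0.366, 0.93, -0.001], [-0.003, -0.003, -1.0]]
ft_force: [-8.5, -4.3, 29.2]
grip_width: -0.0001
gripper_force: 14.2
```

The key is at its stop. Next is the start button.

Request:
arm_command(commands=[1, 0, 0, -0.05, 0, 0, 0, 1, 0, 0, -0.11, 0, 0, 0, 1, 0.05, 0, -0.11, 0, 0, 0, 1, 0.12, 0, -0.11, 0, 0, 0, 1, 0.19, 0, -0.11, 0, 0, 0, 1, 0.22, 0, -0.11, 0, 0, 0, 1, 0.22, 0, -0.11, 0, 0, 0, 1, 0.22, 0, -0.11, 0, 0, 0])

```text
time_s: 6.48
position: [0.4609, 0.0353, 0.1447]
tool_rot: [[-0.931, -0.365, 0.001], [-0.365, 0.931, 0.0], [-0.002, -0.0, -1.0]]
ft_force: [0.5, -0.7, -0.1]
grip_width: 0.0003
gripper_force: 0.0
```

```bash
python3 -c "
from h import *
to([.4595,.0357,.093])
d=optics.get_image('side');cv2.imwrite('pics/s3.png',cv2.resize(d['image'][120:250,190:350,::-1],None,fx=4.5,fy=4.5))"
```

```text
6.4833 [0.4609 0.0353 0.1447] 0.0002718272755557121 [ 0.47 -0.71 -0.13] yaw -158.57
frac [0.0025 0.0017 0.1033]
```

View pics/s3.png

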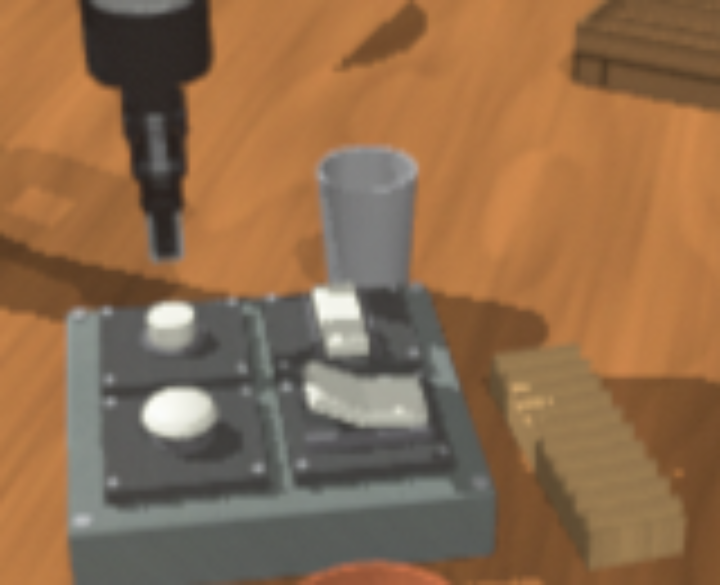

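The key at crop (340,320) is now down and the rocker is on. The tips at crop (165,258) are above the start button, so I'm pressing it.

Request:
arm_command(commands=[1, 0.002, 0.001, 0.05, 0, 0, 0, 1, 0.002, 0.001, 0.075, 0, 0, 0, 1, 0.002, 0.001, 0.084, 0, 0, 0, 1, 0.002, 0.001, 0.09, 0, 0, 0, 1, 0.002, 0.001, 0.094, 0, 0, 0, 1, 0.002, 0.001, 0.098, 0, 0, 0, 1, 0.002, 0.001, 0.102, 0, 0, 0, 1, 0.002, 0.001, 0.105, 0, 0, 0, 1, 0.002, 0.001, 0.107, 0, 0, 0, 1, 0.002, 0.001, 0.109, 0, 0, 0, 1, 0.002, 0.001, 0.109, 0, 0, 0])

```text
time_s: 7.45
position: [0.46, 0.0356, 0.0926]
tool_rot: [[-0.93, -0.366, 0.004], [-0.366, 0.93, -0.0], [-0.003, -0.002, -1.0]]
ft_force: [-9.9, 3.6, 33.8]
grip_width: 0.0001
gripper_force: 16.6
```

The button is fully in, with 34 N against its stop. I'm retreating.

Request:
arm_command(commands=[1, 0, 0, -0.04, 0, 0, 0, 1, 0, 0, -0.12, 0, 0, 0, 1, 0, 0, -0.2, 0, 0, 0, 1, 0, 0, -0.28, 0, 0, 0, 1, 0, 0, -0.28, 0, 0, 0, 1, 0, 0, -0.28, 0, 0, 0, 1, 0, 0, -0.28, 0, 0, 0, 1, 0, 0, -0.28, 0, 0, 0])

```text
time_s: 8.12
position: [0.459, 0.0353, 0.2287]
tool_rot: [[-0.931, -0.366, -0.002], [-0.366, 0.931, 0.0], [0.002, 0.001, -1.0]]
ft_force: [-0.6, 0.3, -0.4]
grip_width: -0.0002
gripper_force: 0.0
```

```bash
python3 -c "
from h import *
d=optics.get_image('side');cv2.imwrite('pics/s4.png',cv2.resize(d['image'][120:250,190:350,::-1],None,fx=4.5,fy=4.5))"
```

```text
(no output)
```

View pics/s4.png

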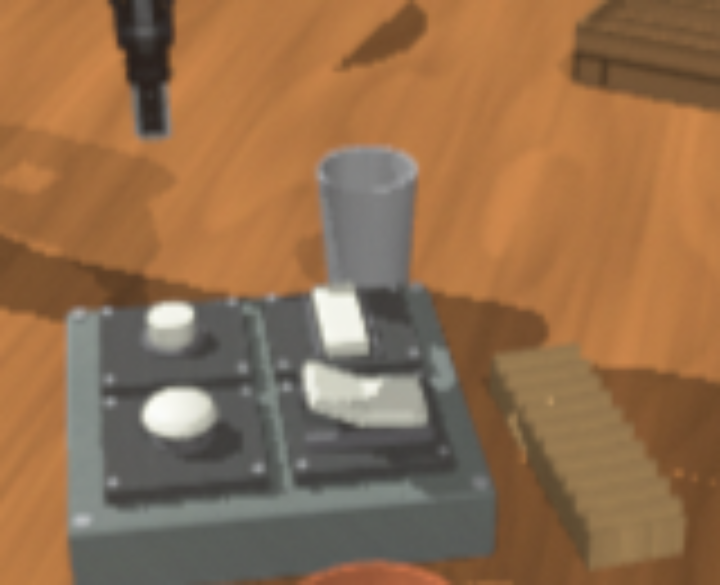

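The start button at crop (170,320) is out again, the key is down, the rocker is on, and the arm is clear of everything.

```bash
python3 -c "
from rig import env
print(env.close_job())"
```

```text
the job is handed in; nothing more can be done
None
```

I pressed the rocker, the bar key and the start button in that order, each to its stop, without touching the mushroom or the loose objects, and handed the job in at about 8 s; the hand-in returned no verdict.

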